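Set the air valve half open and draw the blow-off boom out to the rider

ROBOT

A 6-joint arm with a two-finger parallel gripper is mounted at the origin on a cart in front of the work surface, level with it; the furniture and walls round the work are solid. World frame = base frame: x ahead of the robot, y to its left, z up, the work surface at z = 0. Lengths are in m, angles in rad, forces in N, time in s.
With the tool pointing down it reaches from about 0.275 to 0.825 m from the base axis. Payload 4.9 kg.
Tool frame: the origin (TCP) lies midway between the tips of the shut fingers; the grasp point (between the pads) lies r.tcp_to_grasp behind it (r.tcp_to_grasp is the distance from the TCP to the grasp point, in m); z points along the fingers, y is the direction in which the jaws open and shut (so a half turn about z gives the same grasp; the last joint's range is limited). The gripper opens to 85 mm and grips with 20 to 120 N. Pads are 22 mm wide; open, the fingers measure 114 mm over their backs; the gripper's body (76 mm by 85 mm) begins 54 mm behind the grasp point. The pads swing forward as they close: fully open they stand 13 mm farther back than shut.
Start: joints at [0.989, 0.326, -0.193, 1.052, 0, 1.437], TCP at [0.238, 0.496, 0.231] pointing down, gripper open.
Joint ranges: [-2.65, 2.65], [-0.97, 1.79], [-1.3, 1.35], [-1.93, 2.1], [-1.47, 1.37], [-3.14, 3.14]. Speed limits (rad/s): [2.57, 2.57, 3.14, 3.14, 3.14, 3.14].

INTERFACE

Orientations are given as a 3x3 rotation matrix whose columns are the frame's x, y, z axes.
In Python, from rig import r gives the robot as it stands.
- The arm moves only by the tool arm_command, never from a script. Its argument "targets" is one flat list of numbers, 7 for each row, row after row: the closure, from 0 (fully open) to 1 (shut), then the shift along the tool's x, y, z in mm, then the turn, a rotation vector about the tool's x, y, z in rad. In form: [grip, tx, ty, tz, ax, ay, az, grip, tx, ty, tz, ax, ay, az, ...]. A call has 1 to 12 rows; each row shifts and turns the pose as measured when the row begins, along the tool's axes as they then stand; what a row does not reach is not made up. A row lasts 1/10 s, in which the tool goes at most 50 mm and 8.59 degrees, less where a joint would pass 70% of its speed; a pose out of reach is approached as far as the arm can. A call with a gripper value outside its range is refused whole. The fingers move at their own pace and stop on an object; "grip_force" is the grip in N (left out, the last holds). Time passes only in rows, so rows that do not move let the fingers close. It gives the time, the measured TCP pose, the force and the opening at its end, in the units of the state.
- r.get_state(): the state, without advancing time (a new reading comes with each control period).
- r.snapshot(name): name is "scene" or "top" or "wrist"; returns a dict with "image" (400x640x3 uint8, red, green, blue), "K" (3x3 intrinsics, pixels), "distortion" ([k1, k2, p1, p2, k3] as OpenCV has them; the pictures are not rectified), "R" (3x3) and "t" (3): a world point X has camera coordinates R X + t; the wrist camera has in their place "T_tool_cam" (4x4, takes a point from camera to tool coordinates, whose origin is the TCP and whose axes are the flange's). Camera axes: x right, y down, z forward; pixel columns grow to the right and rows downward; lengths in m; the calibration is good to about 2 mm. A picture is of the moment at which its call begins: read the wrist's pose just before it. There is no depth.
- r.job_done(): hands the job in, once; it reports no verdict.
The state is a dict: "time": time; "qpos": joint angles; "joint_velocities": joint speeds; "tau": joint torques, N m; "tool_pos": TCP position; "orientation": TCP orientation; "wrist_force": force on the tool from outside, world axes, zero at the start; "ft_torque": the same for the moment, N m; "opening": finger opening in m.
Only numpy, scipy, OpenCV 4.12 (cv2) and the standard library are available. Lean on these libraries where they do the work, as an engineer would, in place of code of your own. Each camera call takes 0.05 s, during which the arm holds its last target.

TASK

Make the blow-off stand ready for the open black moulding: first turn the stand's valve handle to half open (45 degrees, the thick middle mark on its plate) and let go of it. Then pinch the grip head of the boom together with the lock button in its side, draw the boom out until its pointer stands at the tip of the rider on the scale, and finish holding it there with the button pressed in, because a spring pulls the boom back; leave the moulding and the tools lying around where they are.

Things in the scene. Friction and masses are not known exactly. Their poses are not given: they have to be found in the camera images.
- stand: fixed blow-off stand, grey base plate 170x70x12 mm. Origin on the bench; x is the way the boom draws out (level), z up. In its frame: column and brass valve at x -70 mm; square collar 48x44 mm, x -6 to 28 mm, on the tube axis (z 120 mm); steel scale bar along x at y -43 mm, z 45 to 63 mm, a mark every 10 mm; highest is the valve hub at z 182 mm. Place and yaw vary
- valve_axis (a point): point on the vertical turning axis of the valve handle, in the middle of the height of its bar (stand frame -70, 0, 168 mm). Below it lies a round degree plate of radius 43 mm, top at stand z 149 mm, with a mark every 15 degrees; the one at 45 degrees is long and thick
- valve_grip (a point): point in the flat upright steel bar of the valve handle, 65 mm from the axis, where it can be pinched from above: bar 10 mm thick, 22 mm high (13 mm below to 9 mm above this point), from the axis out to 82 mm; a disc of radius 11 mm, 10 mm thick like the bar, ends it (69 to 91 mm from the axis). Moves with the handle
- valve (a joint): valve opening in rad: 0 closed (handle points along the stand's +y), grows counter-clockwise seen from above, 1.571 fully open (handle points along the stand's -x); half open is 0.785. Friction 0.08 N m keeps it where it is left. Starts between 0 and 0.35
- boom_grip (a point): middle of the boom's black grip head (32 mm along x, stand z 98 to 146 mm), 20 mm below its top. Across (stand's y) the head is 40 mm wide with the lock button out, 34 mm pressed; this point lies 3 mm off the tube axis to the button's side. Gripped from above across the stand's y, the fingers press the button. A brass nozzle stands out 42 mm ahead, pointing down
- lock_face (a point): middle of the face of the grey lock button, 20 mm along x by 26 mm high, in the side of the grip head that looks to the stand's -y; moves in towards +y
- lock (a joint): travel of the lock button, m: 0 out (boom latched at its home), 0.006 fully in; spring 3 N at first, 6 N fully in; over 0.0045 frees the latch
- boom (a joint): how far the boom is drawn out along the stand's +x, m: 0 home (start, latched) to 0.10; friction 0.8 N and a spring that pulls it home with 3 N at home and 4.5 N at 0.10
- boom_pointer (a point): lower tip of the steel pointer that hangs from the boom over the scale bar; moves with the boom; at home it stands at the scale's first mark (stand x 50 mm)
- rider_tip (a point): upper tip of the small black rider, 14 mm wide, clipped on the scale bar (fixed); the mark to which the pointer must come; 40 to 85 mm along the stand's x from the pointer's home, its place varies. It stands 2 mm lower than the pointer's tip
- moulding: open-topped black moulded housing 62x60 mm and 55 mm high with two low ears (100 mm over the ears), loose on the bench under the place where the nozzle will be; origin at the centre of its underside. Leave it
- ring_gauge: bystander: steel ring, 54 mm across, 14 mm high, loose; origin under its centre
- hex_key: bystander: hex key, 29x105x6 mm, loose; origin under its centre
- brush: bystander: black brush, 30x166x10 mm, loose; origin under its centre

How it is judged:
On the way, in this order (a step that is already met when the one before it is completed fails the run):
1. the valve stands half open (45 degrees +-6) and has been let go (value of joint valve between 0.68 and 0.89 rad and contact force between valve and anything else below 0.3 N), for 0.2 s.
2. the lock button is pressed in and the boom has left its home by more than 20 mm (value of joint lock above 0.004 m and value of joint boom above 0.02 m), for 0.1 s.
At the end, for the whole second after the job is handed in: the valve stands at 45 degrees +-6 (0.68 to 0.89 rad); the boom's pointer stands within 4 mm of the rider's tip along the scale and is still (under 10 mm/s); the fingers are holding the grip head with the lock button pressed in more than 4 mm (over 2 N of contact) (value of joint valve between 0.68 and 0.89 rad and x of boom_pointer in the frame of rider_tip between -0.004 and 0.004 m and velocity of joint boom between -0.01 and 0.01 m/s and value of joint lock above 0.004 m and contact force between the fingers and lock above 2 N and contact force between the fingers and boom above 2 N); the arm keeps its last pose, push and grip.
It fails at once if the moulding was shifted by more than 10 mm (distance of moulding from where it was at the start of the episode above 0.01 m).
It fails at once if a tool lying around was shifted by more than 15 mm (distance of any of ring_gauge, hex_key, brush from where it was at the start of the episode above 0.015 m).
It also fails if it takes over 42 s, if anything falls off the work surface, if the arm or the gripper's body presses on something with over 40 N, if the wrist force passes 120 N, or if a joint passes its speed limit or range.

## Working session

There is one attempt and no reset: what is moved stays moved. The work goes in short steps, Python scripts to look and compute and a tool call to move; the robot and the scene stay as the last step left them, time stands still between calls to the robot, and variables do not carry over. Pictures are saved under pics/ and viewed, and the job is handed in when it is done.

Besides the shell and the picture viewer there is one more tool, called after "Emit:" as name(argument=value, ...) on one line, values as JSON. arm_command: Moves the arm, as the interface text tells. Its arguments: {"type":"object","properties":{"targets":{"type":"array","items":{"type":"number"}},"grip_force":{"type":"number"}},"required":["targets"]}

```bash
ls; mkdir -p pics
python3 - <<'E'
from rig import r
import cv2,pickle
s=r.get_state();print(s, r.tcp_to_grasp)
d={}
for n in("scene","top","wrist"):
    q=r.snapshot(n);d[n]=q;cv2.imwrite(f"pics/{n}0.png",q["image"][:,:,::-1])
    print(n,{k:v for k,v in q.items() if k!="image"})
d["s"]=s
pickle.dump(d,open("d0.pkl","wb"))
E
```

```text
pics
{'time': 0.0, 'qpos': array([ 9.88818431e-01,  3.26945302e-01, -1.93606733e-01,  1.05200008e+00,
       -2.96293319e-05,  1.43660070e+00]), 'joint_velocities': array([-0.00147588,  0.00015751, -0.00120606, -0.00202   ,  0.00106263,
        0.00147645]), 'tau': array([-5.44321501e-04, -4.43406737e+01,  2.62435395e+01,  1.54305459e-02,
       -2.00180516e-04, -2.95418090e-06]), 'tool_pos': array([0.23779745, 0.49527522, 0.23049239]), 'orientation': array([[-9.01409440e-01,  4.32966671e-01, -9.40362826e-04],
       [ 4.32967643e-01,  9.01408243e-01, -1.48302810e-03],
       [ 2.05549061e-04, -1.74396221e-03, -9.99998458e-01]]), 'wrist_force': array([ 0.77691333, -0.37292569,  0.5110274 ]), 'ft_torque': array([-0.04131503, -0.02690026, -0.03346958]), 'opening': 0.08520287751640132} 0.0187
scene {'K': array([[403.4414116 ,   0.        , 317.22004052],
       [  0.        , 403.4414116 , 202.83573607],
       [  0.        ,   0.        ,   1.        ]]), 'distortion': array([0.00875383, 0.        , 0.        , 0.        , 0.        ]), 'R': array([[ 0.87285455, -0.48762387,  0.0186520
[... 517 characters left out ...]
 0.04736952, -0.01624672, -0.9987453 ]]), 't': array([-0.20358936,  0.52421563,  1.19329868])}
wrist {'K': array([[349.78497415,   0.        , 321.39567235],
       [  0.        , 349.78497415, 200.50440443],
       [  0.        ,   0.        ,   1.        ]]), 'distortion': array([0.01937973, 0.        , 0.        , 0.        , 0.        ]), 'T_tool_cam': array([[ 1.00970845e-03, -9.46140831e-01, -3.23753776e-01,
         8.37831615e-02],
       [ 9.99999486e-01,  9.83845081e-04,  2.43555235e-04,
        -6.99907759e-04],
       [ 8.80860080e-05, -3.23753856e-01,  9.46141339e-01,
        -1.42460029e-01],
       [ 0.00000000e+00,  0.00000000e+00,  0.00000000e+00,
         1.00000000e+00]])}
```

View pics/scene0.png

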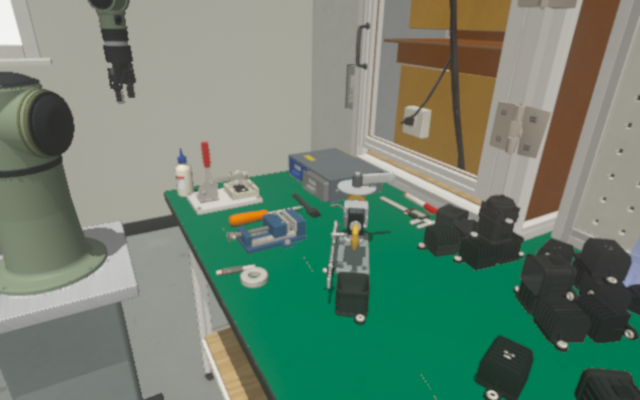

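View pics/top0.png

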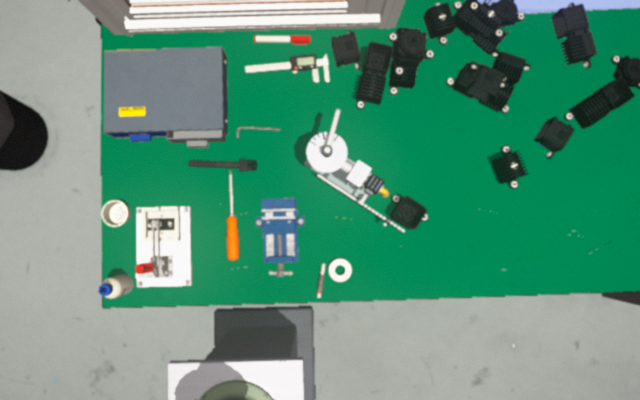

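View pics/wrist0.png

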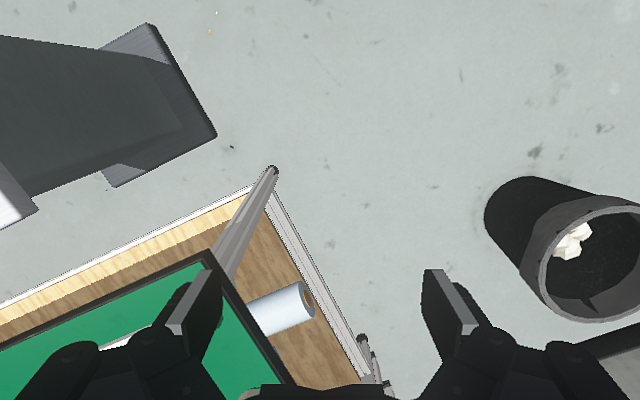

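Run:
```python
import cv2
a=cv2.imread("pics/top0.png")[95:245,290:440]
cv2.imwrite("pics/top0c.png",cv2.resize(a,(600,600),interpolation=cv2.INTER_CUBIC))
a=cv2.imread("pics/scene0.png")[160:330,310:440]
cv2.imwrite("pics/scene0c.png",cv2.resize(a,None,fx=3.5,fy=3.5,interpolation=cv2.INTER_CUBIC))
```

```text
(no output)
```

View pics/top0c.png

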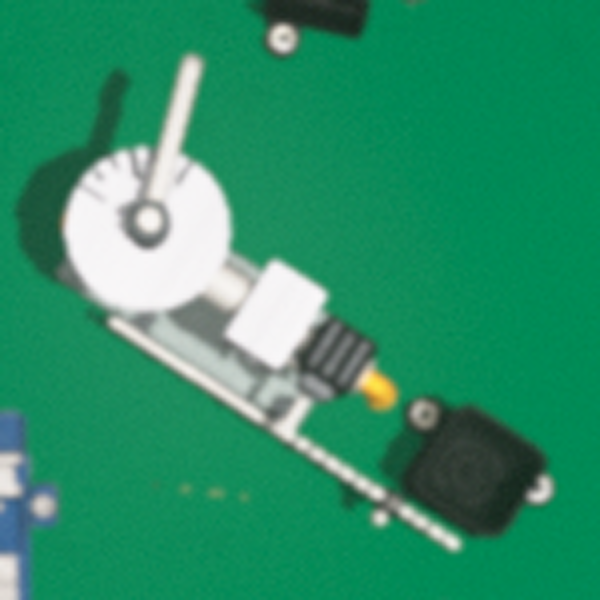

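View pics/scene0c.png

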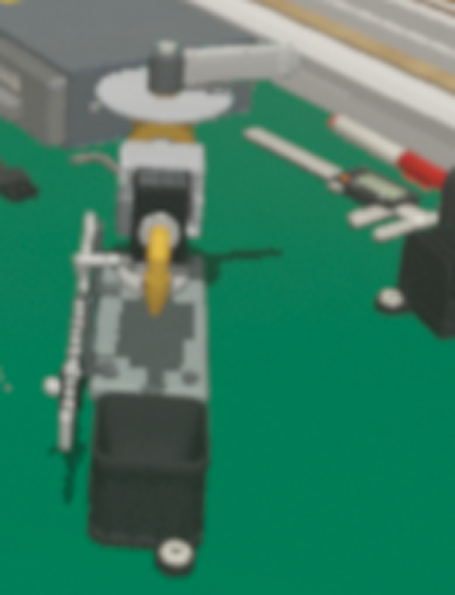

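```bash
cat > h.py <<'E'
import numpy as np,cv2
def ray(q,uv):
    K,D=q["K"],q["distortion"]
    p=cv2.undistortPoints(np.array([[uv]],float),K,D)[0,0]
    d=np.array([p[0],p[1],1.])
    if "R" in q: return -q["R"].T@q["t"], q["R"].T@d
    T=q["Tw"]@q["T_tool_cam"]; return T[:3,3],T[:3,:3]@d
def atz(q,uv,z):
    o,d=ray(q,uv); return o+d*(z-o[2])/d[2]
def proj(q,X):
    X=np.atleast_2d(X).astype(float)
    if "R" in q: R,t=q["R"],q["t"]
    else:
        T=np.linalg.inv(q["Tw"]@q["T_tool_cam"]);R,t=T[:3,:3],T[:3,3]
    return cv2.projectPoints(X,cv2.Rodrigues(R)[0],t,q["K"],q["distortion"])[0][:,0]
def Tw(s):
    T=np.eye(4);T[:3,:3]=s["orientation"];T[:3,3]=s["tool_pos"];return T
E
python3 - <<'E'
from h import *
import pickle
d=pickle.load(open("d0.pkl","rb"));q=d["top"]
c=lambda u,v:(290+(u+.5)/4-.5,95+(v+.5)/4-.5)
for n,u,v,z in [("hub",150,218,.182),("plate",147,230,.149),("tip",192,60,.177),("collar",276,314,.143),("bar0",110,320,.063),("bar1",459,546,.063),("rider",393,503,.066),("head",338,355,.146),("tape",0,0,0)]:
    print(n,atz(q,c(u,v),z).round(4))
E
```

```text
hub [ 0.6182 -0.2271  0.182 ]
plate [ 0.6169 -0.2263  0.149 ]
tip [ 0.7002 -0.2512  0.177 ]
collar [ 0.5714 -0.2931  0.143 ]
bar0 [ 0.5788 -0.206   0.063 ]
bar1 [ 0.4454 -0.3994  0.063 ]
rider [ 0.4707 -0.3624  0.066 ]
head [ 0.5486 -0.3248  0.146 ]
tape [ 0.7804 -0.1457  0.    ]
```

Emit:
arm_command(targets=[0, -40, -26, -3, 0, 0, 0, 0, -40, -26, -3, 0, 0, 0, 0, -40, -26, -3, 0, 0, 0, 0, -40, -26, -3, 0, 0, 0, 0, -40, -26, -3, 0, 0, 0, 0, -40, -26, -3, 0, 0, 0, 0, -40, -26, -3, 0, 0, 0, 0, -40, -26, -3, 0, 0, 0, 0, -40, -26, -3, 0, 0, 0, 0, -40, -26, 0, 0, 0, 0, 0, -40, -26, 0, 0, 0, 0, 0, -40, -26, 0, 0, 0, 0])

```text
time: 1.35
tool_pos: [0.5445, -0.0059, 0.2564]
orientation: [[-0.907, 0.421, -0.002], [0.421, 0.907, -0.0], [0.001, -0.001, -1.0]]
wrist_force: [1.8, -0.2, 0.5]
opening: 0.0852
```

Emit:
arm_command(targets=[0, -38, -27, 0, 0, 0, 0, 0, -38, -27, 0, 0, 0, 0, 0, -38, -27, 0, 0, 0, 0, 0, -38, -27, 0, 0, 0, 0, 0, -37, -27, 0, 0, 0, 0, 0, -35, -25, 0, 0, 0, -0.14, 0, 0, 0, 0, 0, 0, 0])

```text
time: 2.05
tool_pos: [0.6842, -0.2624, 0.25]
orientation: [[-0.956, 0.292, -0.006], [0.292, 0.956, 0.001], [0.006, -0.0, -1.0]]
wrist_force: [1.5, 0.1, -0.2]
opening: 0.0856
```

```bash
cat > snap.py <<'E'
import sys,pickle,cv2
from rig import r
from h import *
s=r.get_state()
q=r.snapshot("wrist");q["Tw"]=Tw(s)
n=sys.argv[1]
pickle.dump(q,open(n+".pkl","wb"));cv2.imwrite(f"pics/{n}.png",q["image"][:,:,::-1])
print(s["time"],s["tool_pos"],s["orientation"][:,0],s["opening"],s["wrist_force"])
E
python3 snap.py w1
```

```text
2.05 [ 0.68420633 -0.26239625  0.25003971] [-0.95632996  0.2922345   0.00565696] 0.08558044397663972 [ 1.50600961  0.09728451 -0.2234231 ]
```

View pics/w1.png

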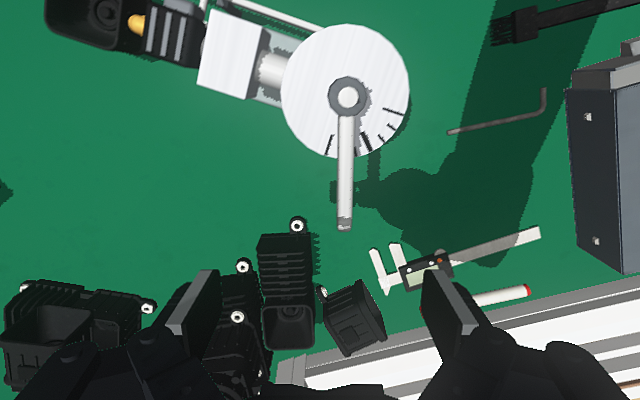

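Run:
```python
import cv2
a=cv2.imread("pics/w1.png")
cv2.imwrite("pics/w1c.png",cv2.resize(a[0:240,190:420],None,fx=2.5,fy=2.5,interpolation=cv2.INTER_CUBIC))
```

```text
(no output)
```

View pics/w1c.png

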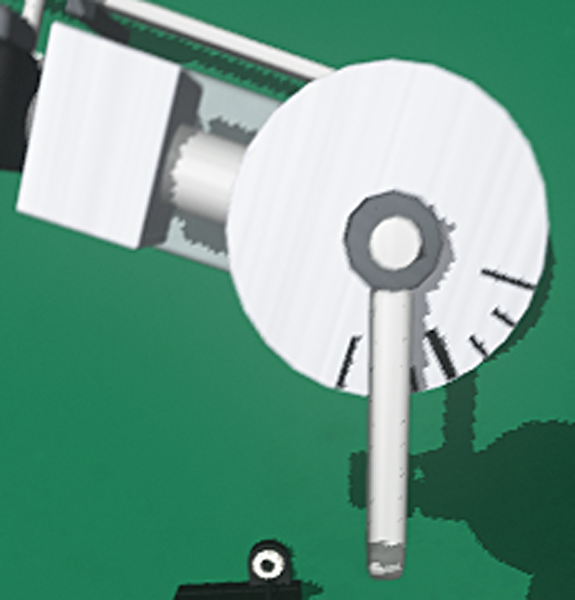

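Run:
```python
from h import *
import pickle
q=pickle.load(open("w1.pkl","rb"))
c=lambda u,v:(190+(u+.5)/2.5-.5,(v+.5)/2.5-.5)
A=lambda p:np.degrees(np.arctan2(p[1],p[0]))
g=lambda u,v,z:atz(q,c(u,v),z)
hub=g(395,243,.182);pl=g(388,227,.149)
print("hub",hub,"plate",pl)
for n,u,v in [("m0",348,362),("m45",441,355),("m90",508,279),("m75",504,318),("m60",480,346)]:
    p=g(u,v,.149)-pl;print(n,A(p),np.hypot(*p[:2]))
cc=[g(u,v,.142) for u,v in [(55,25),(183,68),(137,247),(18,210)]]
m=np.mean(cc,0);print("collar",m, A(m-hub),np.hypot(*(m-hub)[:2]),[np.linalg.norm(cc[i]-cc[(i+1)%4]).round(4) for i in range(4)])
print([A(cc[0]-cc[1]),A(cc[3]-cc[2]),A(cc[2]-cc[1])+0])
a=g(390,300,.177);b=g(386,555,.177);print("handle",a,b,A(b-a),A(b-hub),np.hypot(*(b-hub)[:2]), A(g(387,560,.177)-hub))
print("tipend",np.hypot(*(g(387,578,.168)-hub)[:2]))
```

```text
hub [ 0.61636123 -0.22648555  0.182     ] plate [ 0.61374149 -0.22527015  0.149     ]
m0 -33.07386657738591 0.037325714831402665
m45 7.618458957759973 0.03728732412010142
m90 50.76905561217649 0.0353971461637456
m75 36.71575795548135 0.0401634270469682
m60 22.87349735068306 0.04092147535360271
collar [ 0.57080119 -0.29249497  0.142     ] -124.61363853372676 0.08020574278717536 [np.float64(0.0334), np.float64(0.0468), np.float64(0.0329), np.float64(0.0468)]
[np.float64(-123.76752679540026), np.float64(-123.72886137903384), np.float64(-35.7783585059543)]
handle [ 0.6289819  -0.23087642  0.177     ] [ 0.69255694 -0.24979655  0.177     ] -16.573163627555328 -17.01074750674986 0.07968180175195805 -16.800471265609534
tipend 0.09024880705312568
```

Emit:
arm_command(targets=[0, 5, 8, 0, 0, 0, 0, 0, 5, 7, 20, 0, 0, 0, 0, 0, 0, 40, 0, 0, 0, 0, 0, 0, 35, 0, 0, 0, 0, 0, 0, 0, 0, 0, 0])

```text
time: 2.6
tool_pos: [0.6753, -0.2325, 0.1565]
orientation: [[-0.957, 0.29, -0.004], [0.29, 0.957, 0.004], [0.005, 0.003, -1.0]]
wrist_force: [-0.1, 1.4, -1.4]
opening: 0.0854
```

```bash
python3 snap.py w2
```

```text
2.6 [ 0.67530429 -0.23247993  0.15647271] [-0.95697588  0.29011834  0.0053401 ] 0.08538709795480445 [-0.08148065  1.38106417 -1.40130198]
```

View pics/w2.png

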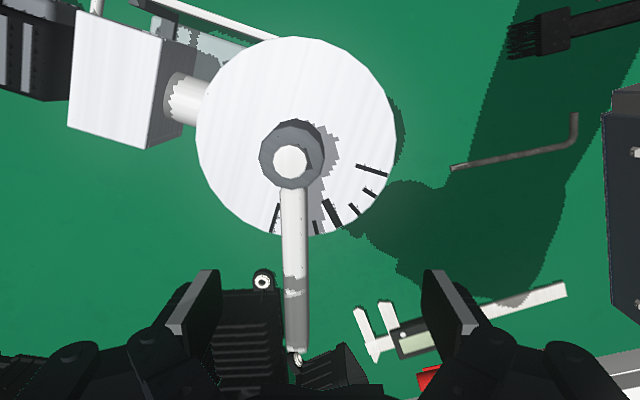

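Emit:
arm_command(targets=[0, -7, -10, 5, 0, 0, 0, 0.4, 0, -1, 1, 0, 0, 0, 0.8, 0, 0, 0, 0, 0, 0, 1, 0, 0, 0, 0, 0, 0, 1, 0, 0, 0, 0, 0, 0, 1, 0, 0, 0, 0, 0, 0], grip_force=25)

```text
time: 3.25
tool_pos: [0.6845, -0.2467, 0.1634]
orientation: [[-0.957, 0.289, 0.011], [0.289, 0.957, -0.003], [-0.011, 0.001, -1.0]]
wrist_force: [-0.0, -0.4, 0.1]
opening: 0.0121
```

Emit:
arm_command(targets=[1, 0, 0, 0, 0, 0, 0, 1, 0, 0, 0, 0, 0, 0])

```text
time: 3.45
tool_pos: [0.6845, -0.2467, 0.1636]
orientation: [[-0.957, 0.289, 0.011], [0.289, 0.957, -0.003], [-0.012, 0.001, -1.0]]
wrist_force: [-0.6, 0.1, -0.4]
opening: 0.009
```

```bash
python3 snap.py w3
```

```text
3.45 [ 0.68448508 -0.24672619  0.16360728] [-0.95730569  0.28884462 -0.0116019 ] 0.008994025335034269 [-0.62167805  0.12843649 -0.44321683]
```

View pics/w3.png

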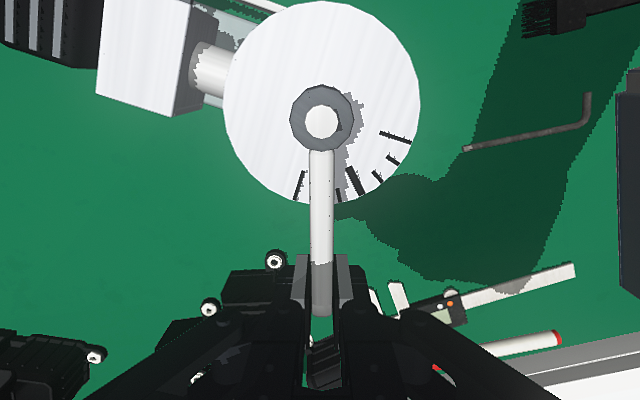

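Emit:
arm_command(targets=[1, 0.5, 8.3, 0, 0, 0, -0.118, 1, 0.5, 8.3, 0, 0, 0, -0.118, 1, 0.5, 8.3, 0, 0, 0, -0.118, 1, 0, 0, 0, 0, 0, 0, 1, 0, 0, 0, 0, 0, 0])

```text
time: 4.0
tool_pos: [0.6872, -0.2214, 0.1636]
orientation: [[-0.997, -0.07, 0.011], [-0.07, 0.998, -0.002], [-0.011, -0.003, -1.0]]
wrist_force: [0.0, -0.4, -0.2]
opening: 0.0093
```

```bash
python3 snap.py w4
```

```text
4.0 [ 0.68724651 -0.22136945  0.1635773 ] [-0.9974941  -0.06987907 -0.01106547] 0.009330753762724235 [ 0.00383667 -0.40769591 -0.21725649]
```

View pics/w4.png

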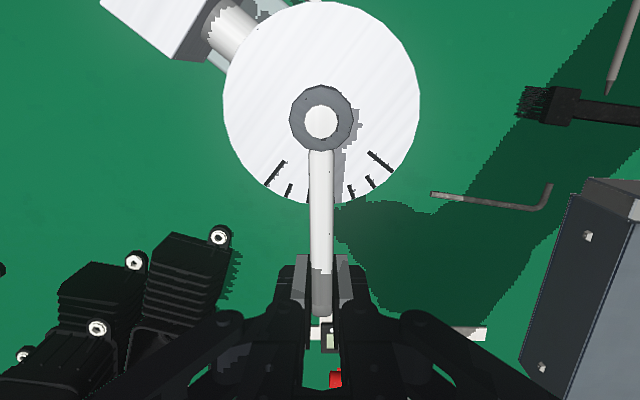

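Emit:
arm_command(targets=[1, 0.5, 7.8, 0, 0, 0, -0.11, 1, 0, 0, 0, 0, 0, 0, 1, 0, 0, 0, 0, 0, 0])

```text
time: 4.35
tool_pos: [0.6864, -0.2143, 0.1636]
orientation: [[-0.985, -0.174, 0.012], [-0.174, 0.985, -0.0], [-0.012, -0.003, -1.0]]
wrist_force: [-0.0, -0.3, 0.5]
opening: 0.009
```

```bash
python3 snap.py w5
python3 - <<'E'
import cv2
a=cv2.imread("pics/w5.png")
cv2.imwrite("pics/w5c.png",cv2.resize(a[0:330,160:460],None,fx=1.8,fy=1.8,interpolation=cv2.INTER_CUBIC))
E
```

```text
4.35 [ 0.68635575 -0.21429877  0.16358719] [-0.98465564 -0.17411113 -0.01177184] 0.009012730956507092 [-0.04983683 -0.25974942  0.52834668]
```

View pics/w5c.png

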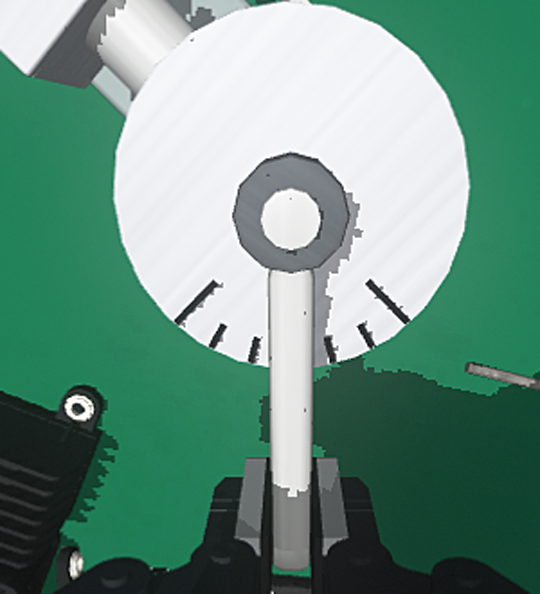

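Emit:
arm_command(targets=[0.5, 0, 0, 0, 0, 0, 0, 0.5, 0, 0, 0, 0, 0, 0, 0.5, 0, 0, 0, 0, 0, 0, 0.5, 0, 0, -30, 0, 0, 0, 0.5, 0, 0, -40, 0, 0, 0, 0.5, 0, 0, -30, 0, 0, 0, 0.5, 0, 0, 0, 0, 0, 0])

```text
time: 5.1
tool_pos: [0.6839, -0.2158, 0.2642]
orientation: [[-0.986, -0.167, 0.008], [-0.167, 0.986, 0.0], [-0.008, -0.001, -1.0]]
wrist_force: [0.8, -0.2, 0.3]
opening: 0.0425
```

```bash
python3 snap.py w6
```

```text
5.1 [ 0.68393555 -0.21576361  0.26420097] [-0.98585975 -0.16740312 -0.00753358] 0.04254431255580324 [ 0.76502146 -0.23724675  0.34361963]
```

View pics/w6.png

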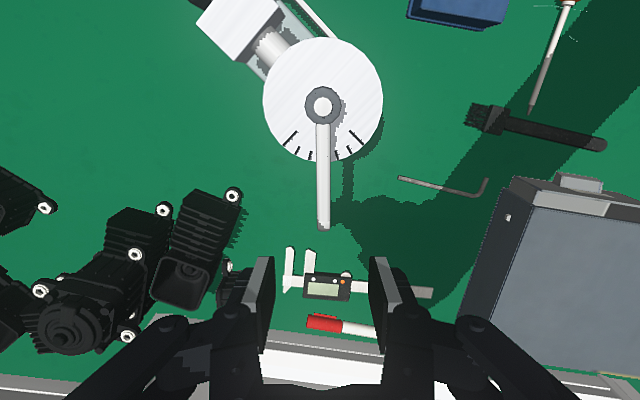

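Emit:
arm_command(targets=[0.5, 25.6, -13.8, 0, 0, 0, -0.133, 0.5, 27.2, -10.3, 0, 0, 0, -0.133, 0.5, 28.3, -6.6, 0, 0, 0, -0.133, 0.5, 29, -2.8, 0, 0, 0, -0.133, 0.5, 29, 1, 0, 0, 0, -0.133, 0.5, 28.7, 4.9, 0, 0, 0, -0.133, 0.5, 0, 0, 0, 0, 0, 0])

```text
time: 5.85
tool_pos: [0.5395, -0.3255, 0.2501]
orientation: [[-0.54, -0.841, -0.006], [-0.842, 0.54, 0.008], [-0.003, 0.009, -1.0]]
wrist_force: [-1.1, -0.5, -0.5]
opening: 0.0427
```

```bash
python3 snap.py w7
```

```text
5.85 [ 0.53947616 -0.32546321  0.25006611] [-0.54022688 -0.8415131  -0.00326006] 0.04266303874368407 [-1.10022036 -0.50295605 -0.48109695]
```

View pics/w7.png

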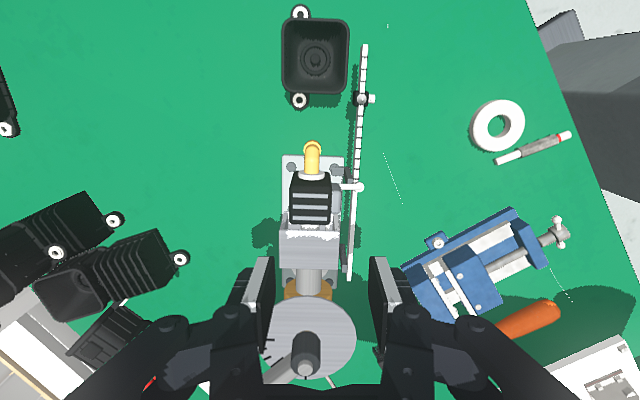

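Run:
```python
import cv2
a=cv2.imread("pics/w7.png")
cv2.imwrite("pics/w7c.png",cv2.resize(a[30:250,260:400],None,fx=2.7,fy=2.7,interpolation=cv2.INTER_CUBIC))
```

```text
(no output)
```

View pics/w7c.png

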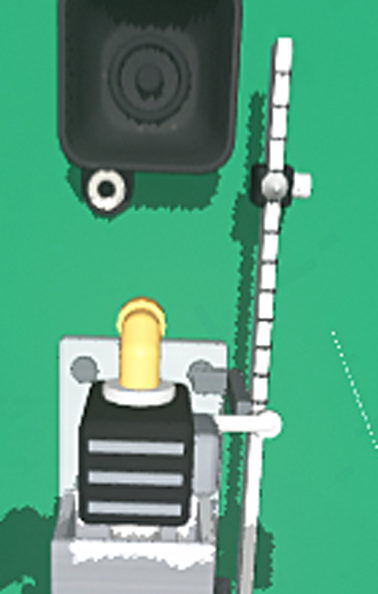

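Run:
```python
from h import *
import pickle
q=pickle.load(open("w7.pkl","rb"))
c=lambda u,v:(260+(u+.5)/2.7-.5,30+(v+.5)/2.7-.5)
yaw=np.radians(-124.7);ex=np.array([np.cos(yaw),np.sin(yaw),0]);ey=np.array([-ex[1],ex[0],0]);o=np.array([.5772,-.284,0])
g=lambda n,u,v,z:print(n,[((atz(q,c(u,v),z)-o)@e*1000).round(1) for e in(ex,ey)],atz(q,c(u,v),z).round(4))
g("rider tip",275,184,.067);g("rider body",272,187,.063);g("pointer top",268,424,.072)
for v,u in((40,285),(69,283),(99,281),(125,279),(155,277),(206,272),(235,270),(263,267),(291,265),(320,264),(348,262),(377,260),(402,258)): g("mark",u,v,.063)
g("headTL",85,384,.146);g("TR",189,384,.146);g("BL",80,521,.146);g("BR",187,523,.146)
g("hub",int((306-260)*2.7),int((352-30)*2.7),.182)
# predicted
P=lambda x,y,z:o+ex*x+ey*y+np.array([0,0,z])
print((proj(q,[P(.05,-.043,.067),P(.05,-.043,.063),P(.05,0,.146),P(-.07,0,.182)])-[260,30])*2.7)
```

```text
rider tip [np.float64(125.9), np.float64(-42.7)] [ 0.4704 -0.3632  0.067 ]
rider body [np.float64(124.8), np.float64(-42.3)] [ 0.4714 -0.3625  0.063 ]
pointer top [np.float64(44.7), np.float64(-45.7)] [ 0.5142 -0.2948  0.072 ]
mark [np.float64(169.7), np.float64(-43.1)] [ 0.4452 -0.399   0.063 ]
mark [np.float64(161.2), np.float64(-43.1)] [ 0.45  -0.392  0.063]
mark [np.float64(152.2), np.float64(-43.2)] [ 0.455  -0.3846  0.063 ]
mark [np.float64(144.3), np.float64(-43.1)] [ 0.4596 -0.3781  0.063 ]
mark [np.float64(135.0), np.float64(-43.2)] [ 0.4649 -0.3704  0.063 ]
mark [np.float64(118.6), np.float64(-42.7)] [ 0.4745 -0.3572  0.063 ]
mark [np.float64(109.1), np.float64(-42.7)] [ 0.4799 -0.3494  0.063 ]
mark [np.float64(99.7), np.float64(-42.4)] [ 0.4856 -0.3418  0.063 ]
mark [np.float64(90.1), np.float64(-42.4)] [ 0.4911 -0.334   0.063 ]
mark [np.float64(80.0), np.float64(-42.7)] [ 0.4965 -0.3254  0.063 ]
mark [np.float64(70.0), np.float64(-42.7)] [ 0.5022 -0.3172  0.063 ]
mark [np.float64(59.5), np.float64(-42.8)] [ 0.5082 -0.3086  0.063 ]
mark [np.float64(50.2), np.float64(-42.7)] [ 0.5135 -0.301   0.063 ]
headTL [np.float64(76.3), np.float64(13.9)] [ 0.5452 -0.3547  0.146 ]
TR [np.float64(77.2), np.float64(-13.9)] [ 0.5218 -0.3396  0.146 ]
BL [np.float64(36.5), np.float64(15.0)] [ 0.5688 -0.3226  0.146 ]
BR [np.float64(36.9), np.float64(-15.1)] [ 0.5438 -0.3057  0.146 ]
hub [np.float64(-51.6), np.float64(-0.5)] [ 0.6062 -0.2413  0.182 ]
[[259.1680727  404.69224403]
 [258.03405516 401.69295694]
 [133.76347457 476.85391034]
 [120.06601969 920.94135014]]
```

Run:
```python
import cv2
a=cv2.imread("pics/w7.png")
b=cv2.resize(a[40:200,330:390],None,fx=5,fy=5,interpolation=cv2.INTER_CUBIC)
b=b[:600+200]
import numpy as np
cv2.imwrite("pics/w7d.png",np.hstack([b[:400],b[400:]]))
```

```text
(no output)
```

View pics/w7d.png

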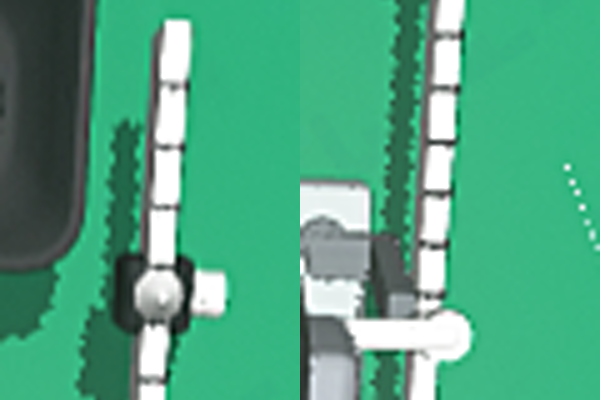

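Emit:
arm_command(targets=[0.28, -5, -7.5, 0, 0.009, 0.003, 0.035, 0.28, 0, 0, 30, 0, 0, 0, 0.28, 0, 0, 40, 0, 0, 0, 0.28, 0, 0, 10, 0, 0, 0, 0.28, 0, 0, 0, 0, 0, 0])

```text
time: 6.4
tool_pos: [0.5524, -0.3209, 0.1654]
orientation: [[-0.575, -0.818, 0.001], [-0.818, 0.575, 0.003], [-0.003, 0.001, -1.0]]
wrist_force: [-0.3, -0.7, -0.1]
opening: 0.0613
```

```bash
python3 snap.py w8
cat > st.py <<'E'
from rig import r
from h import *
import sys
s=r.get_state();p=s["tool_pos"];R=s["orientation"]
yaw=np.radians(-124.7);ex=np.array([np.cos(yaw),np.sin(yaw),0]);ey=np.array([-ex[1],ex[0],0]);o=np.array([.5772,-.284,0])
T=np.array([float(a)/1000 for a in sys.argv[1:4]])
print("stand xyz",((p-o)@ex*1e3).round(1),((p-o)@ey*1e3).round(1),(p[2]*1e3).round(1))
t=o+ex*T[0]+ey*T[1]+[0,0,T[2]]
print("tool shift mm",(R.T@(t-p)*1e3).round(1))
Rt=np.c_[ex,-ey,[0,0,-1]]
print("turn",cv2.Rodrigues(R.T@Rt)[0].ravel().round(4),"t",s["time"],"f",s["wrist_force"].round(1),"open",s["opening"])
E
python3 st.py 50 0 109
```

```text
6.4 [ 0.55243155 -0.32093254  0.1653599 ] [-0.57492717 -0.81819752 -0.00340046] 0.06131314329612167 [-0.30205533 -0.71884568 -0.07142375]
stand xyz 44.4 0.7 165.9
tool shift mm [ 5.8  0.6 56.9]
turn [ 0.001   0.0035 -0.0067] t 6.45 f [-0.   1.2 -0.5] open 0.06168486086102619
```

View pics/w8.png

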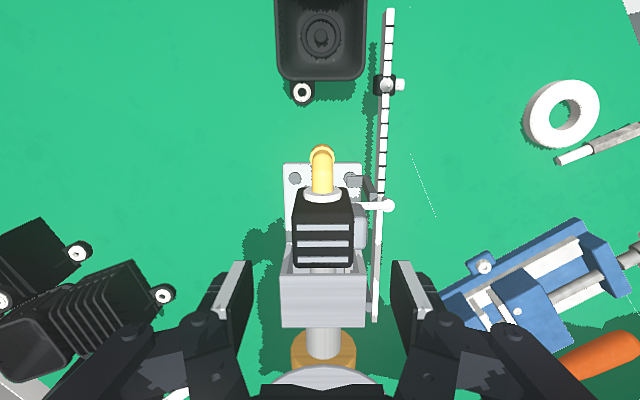

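Emit:
arm_command(targets=[0.28, 5.5, 0, 5, 0, 0.003, -0.006, 0.28, 0, 0, 25, 0, 0, 0, 0.28, 0, 0, 20, 0, 0, 0, 0.28, 0, 0, 0, 0, 0, 0])

```text
time: 6.85
tool_pos: [0.5531, -0.3286, 0.1209]
orientation: [[-0.569, -0.822, 0.008], [-0.822, 0.569, -0.006], [0.001, -0.01, -1.0]]
wrist_force: [-0.1, 0.9, -0.3]
opening: 0.0614
```

```bash
python3 st.py 50 0 109
```

```text
stand xyz 50.4 5.6 120.9
tool shift mm [-0.4  5.7 11.9]
turn [-0.0099 -0.0008  0.0001] t 6.85 f [-0.1  0.9 -0.3] open 0.06140760499373738
```

Emit:
arm_command(targets=[0.28, 0, 5.5, 0, -0.01, 0, 0, 0.28, 0, 0, 11, 0, 0, 0, 0.28, 0, 0, 0, 0, 0, 0])

```text
time: 7.15
tool_pos: [0.55, -0.3271, 0.1134]
orientation: [[-0.57, -0.822, 0.003], [-0.822, 0.57, -0.004], [0.001, -0.005, -1.0]]
wrist_force: [-0.6, -0.3, -0.5]
opening: 0.0614
```

```bash
python3 st.py 50 0 109; python3 snap.py w9
```

```text
stand xyz 50.9 2.2 113.4
tool shift mm [-0.9  2.2  4.4]
turn [-0.0047 -0.0013 -0.0003] t 7.15 f [-0.6 -0.3 -0.5] open 0.061445072356533126
7.15 [ 0.55000717 -0.32710123  0.11337095] [-0.56951829 -0.82197771  0.00125189] 0.061445072356533126 [-0.55278287 -0.34541663 -0.54043088]
```

View pics/w9.png

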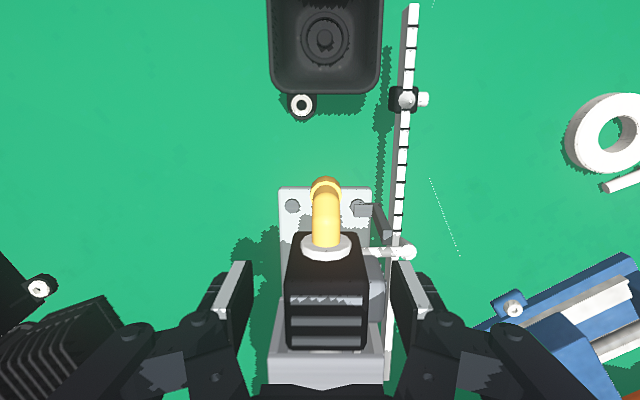

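Emit:
arm_command(targets=[0.28, -0.5, 2, 4, -0.005, 0, 0, 0.5, 0, 0, 0, 0, 0, 0, 0.7, 0, 0, 0, 0, 0, 0, 1, 0, 0, 0, 0, 0, 0, 1, 0, 0, 0, 0, 0, 0, 1, 0, 0, 0, 0, 0, 0], grip_force=40)

```text
time: 7.8
tool_pos: [0.5486, -0.3255, 0.1116]
orientation: [[-0.569, -0.822, -0.001], [-0.822, 0.569, -0.001], [0.002, 0.0, -1.0]]
wrist_force: [1.5, -0.2, 2.0]
opening: 0.0315
```

```bash
python3 st.py 50 0 109; python3 snap.py w10
```

```text
stand xyz 50.4 0.1 111.6
tool shift mm [-0.4  0.1  2.6]
turn [ 0.0003 -0.0016 -0.0001] t 7.8 f [ 1.5 -0.2  2. ] open 0.031527803599648525
7.8 [ 0.54858631 -0.32545883  0.11163347] [-0.56934181 -0.82209932  0.00161758] 0.031527803599648525 [ 1.52117806 -0.24236389  1.98755179]
```

View pics/w10.png

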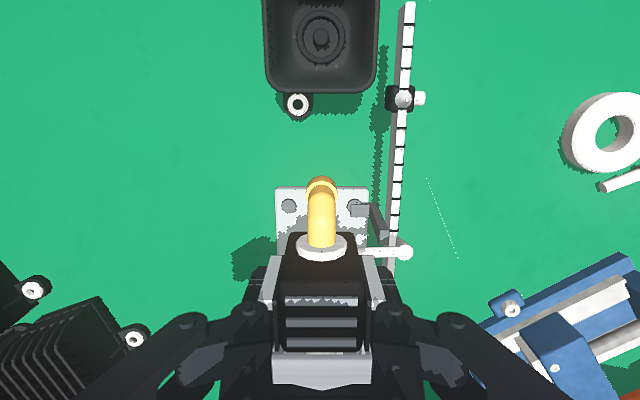

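Emit:
arm_command(targets=[1, 10, 0, 0, 0, 0, 0, 1, 15, 0, 0, 0, 0, 0, 1, 15, 0, 0, 0, 0, 0, 1, 0, 0, 0, 0, 0, 0, 1, 0, 0, 0, 0, 0, 0])

```text
time: 8.35
tool_pos: [0.5282, -0.3548, 0.1117]
orientation: [[-0.566, -0.824, 0.004], [-0.824, 0.566, 0.007], [-0.008, 0.0, -1.0]]
wrist_force: [3.5, 3.4, 0.6]
opening: 0.0317
```

```bash
python3 st.py 125 0 111; python3 snap.py w11
```

```text
stand xyz 86.1 0.1 111.7
tool shift mm [38.9  0.2  0.4]
turn [0.0001 0.008  0.0039] t 8.35 f [3.5 3.4 0.6] open 0.03165868115315443
8.35 [ 0.52824531 -0.35482787  0.11168113] [-0.56606983 -0.82431866 -0.00798043] 0.03165868115315443 [3.54351553 3.4212056  0.64677423]
```

View pics/w11.png

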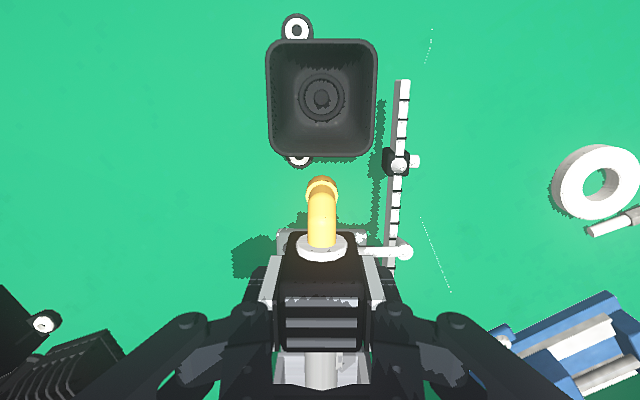

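Emit:
arm_command(targets=[1, 15, 0, 0, 0, 0.004, 0, 1, 15, 0, 0, 0, 0.004, 0, 1, 8, 0, 0, 0, 0, 0, 1, 0, 0, 0, 0, 0, 0, 1, 0, 0, 0, 0, 0, 0])

```text
time: 8.9
tool_pos: [0.5094, -0.382, 0.1117]
orientation: [[-0.563, -0.827, 0.003], [-0.827, 0.563, 0.005], [-0.006, 0.0, -1.0]]
wrist_force: [2.0, 1.5, 3.1]
opening: 0.0316
```

```bash
python3 st.py 125.4 0 111; python3 snap.py w12;python3 - <<'E'
import cv2
a=cv2.imread("pics/w12.png")
cv2.imwrite("pics/w12c.png",cv2.resize(a[130:300,300:460],None,fx=3.5,fy=3.5,interpolation=cv2.INTER_CUBIC))
E
```

```text
stand xyz 119.2 0.1 111.7
tool shift mm [6.2 0.1 0.6]
turn [0.0001 0.006  0.0079] t 8.9 f [2.  1.5 3.1] open 0.031588951267894835
8.9 [ 0.50939752 -0.38203495  0.11167234] [-0.56275041 -0.8266048  -0.00603965] 0.031588951267894835 [1.99399464 1.51419015 3.05201931]
```

View pics/w12c.png

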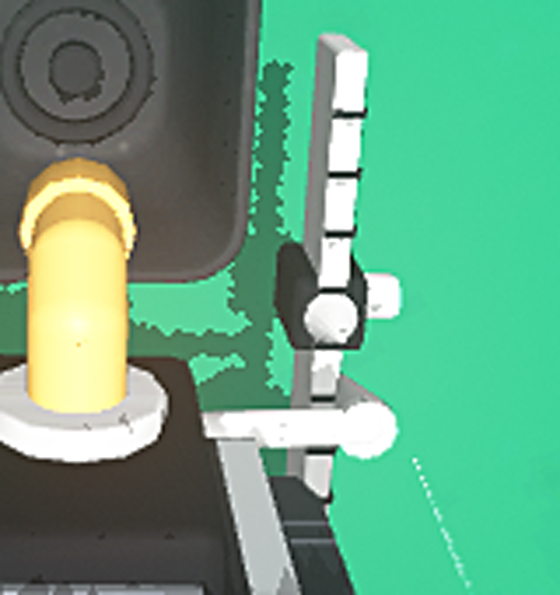

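Run:
```python
from h import *
import pickle
q=pickle.load(open("w12.pkl","rb"))
yaw=np.radians(-124.7);ex=np.array([np.cos(yaw),np.sin(yaw),0]);ey=np.array([-ex[1],ex[0],0]);o=np.array([.5772,-.284,0])
P=lambda x,y,z:o+ex*x+ey*y+np.array([0,0,z])
for n,p in [("ptr tip",P(.1188,-.043,.070)),("ptr top",P(.1188,-.043,.091)),("rider 66",P(.125,-.043,.066)),("rider 68",P(.125,-.043,.068)),("m100",P(.1,-.043,.063)),("m110",P(.11,-.043,.063)),("m120",P(.12,-.043,.063)),("m140",P(.14,-.043,.063)),("m150",P(.15,-.043,.063)),("m160",P(.16,-.043,.063)),("end",P(.17,-.043,.063))]:
    print(n,((proj(q,p)[0]-[300,130])*3.5).round())
```

```text
ptr tip [335. 372.]
ptr top [363. 432.]
rider 66 [333. 327.]
rider 68 [335. 332.]
m100 [318. 453.]
m110 [323. 401.]
m120 [327. 348.]
m140 [336. 236.]
m150 [341. 177.]
m160 [346. 117.]
end [352.  54.]
```

Emit:
arm_command(targets=[1, 5, 0, 0, 0, 0, 0, 1, 3, 0, 0, 0, 0, 0, 1, 0, 0, 0, 0, 0, 0, 1, 0, 0, 0, 0, 0, 0])

```text
time: 9.35
tool_pos: [0.506, -0.3869, 0.1117]
orientation: [[-0.561, -0.828, 0.004], [-0.828, 0.561, 0.006], [-0.007, 0.0, -1.0]]
wrist_force: [3.4, 1.9, 1.8]
opening: 0.0317
```

```bash
python3 st.py 125.6 0 111; python3 snap.py w13;python3 - <<'E'
import cv2
a=cv2.imread("pics/w13.png")
cv2.imwrite("pics/w13c.png",cv2.resize(a[130:300,300:460],None,fx=3.5,fy=3.5,interpolation=cv2.INTER_CUBIC))
from rig import r
q=r.snapshot("scene");import pickle;pickle.dump(q,open("s2.pkl","wb"))
cv2.imwrite("pics/s2c.png",cv2.resize(q["image"][160:340,290:420,::-1],None,fx=3.3,fy=3.3,interpolation=cv2.INTER_CUBIC))
E
```

```text
stand xyz 125.2 0.0 111.7
tool shift mm [0.4 0.  0.7]
turn [0.0004 0.0072 0.0098] t 9.35 f [3.4 1.9 1.8] open 0.03174850167269936
9.35 [ 0.50595129 -0.38690596  0.11166041] [-0.56114227 -0.82768762 -0.00724921] 0.03174850167269936 [3.35857774 1.88601892 1.82157002]
```

View pics/w13c.png

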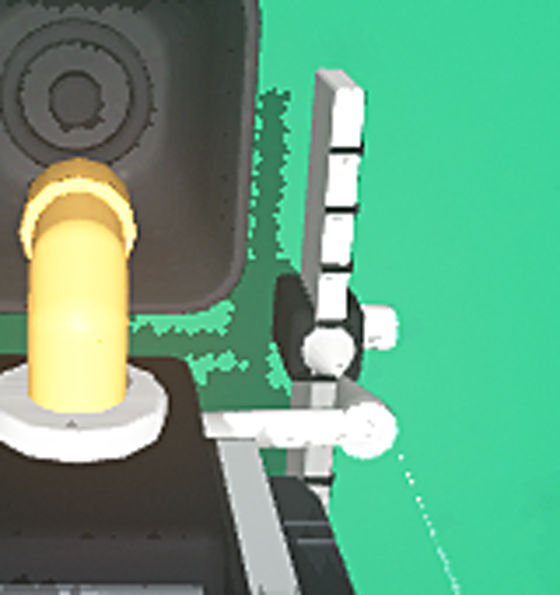

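View pics/s2c.png

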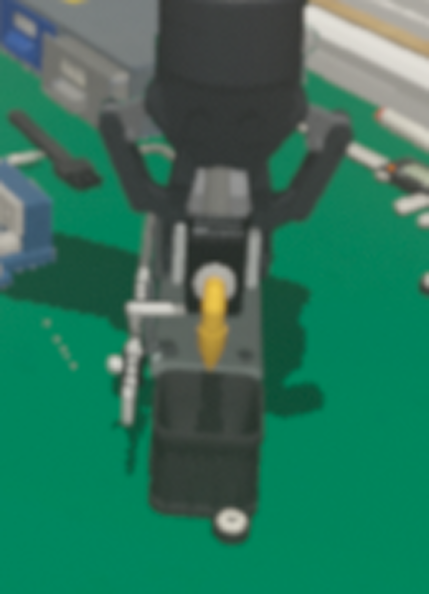

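Run:
```python
import cv2,numpy as np
f=lambda n,x0,y0,k,w=36,h=40:cv2.resize(cv2.imread(f"pics/{n}.png")[y0:y0+h,x0:x0+w],None,fx=k,fy=k,interpolation=cv2.INTER_LANCZOS4)
def st(i):
    b=cv2.convertScaleAbs(i,alpha=1.5,beta=-130); return b
A=f("w13",376,212,10);B=f("w7",345,80,10)
cv2.imwrite("pics/z.png",np.hstack([A,st(A)]))
cv2.imwrite("pics/z2.png",np.hstack([st(f("w12",376,200,10)),st(f("w10",388,80,10)) ]))
```

```text
(no output)
```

View pics/z.png

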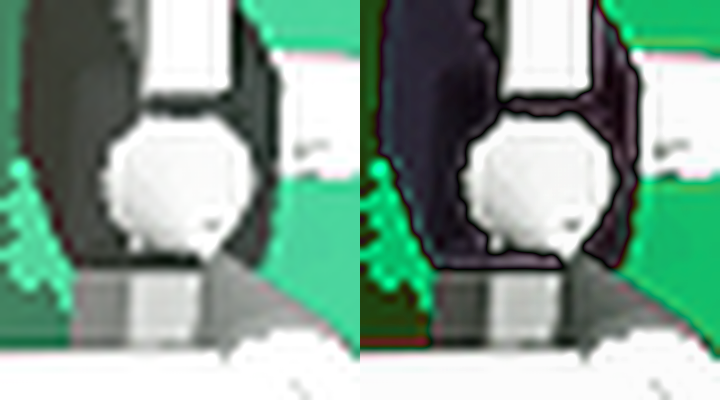

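View pics/z2.png

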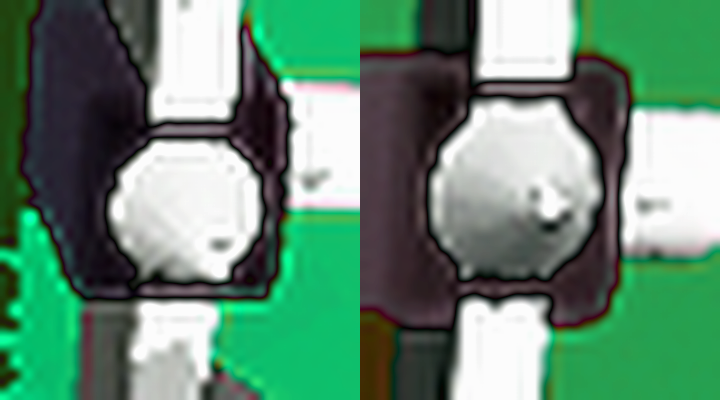

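Run:
```python
from h import *
import pickle
from scipy.optimize import least_squares
L=lambda n:pickle.load(open(n+".pkl","rb"))
yaw=np.radians(-124.7);ex=np.array([np.cos(yaw),np.sin(yaw),0]);ey=np.array([-ex[1],ex[0],0]);o=np.array([.5772,-.284,0])
P=lambda x,y,z:o+ex*x+ey*y+np.array([0,0,z])
obs=[("w10",(406.0,99.5)),("w12",(397.3,223.8)),("w13",(396.5,233.7))]
f=lambda v:np.concatenate([proj(L(n),P(*v))[0]-u for n,u in obs])
s=least_squares(f,[.125,-.043,.067]);print(s.x,s.fun)
q=L("w13")
for z in(.066,.068,.070,.072,.074,.076):
    print(z,[ (atz(q,u,z)-o)@ex*1e3 for n,u in obs if n=="w13"],"ptr@124.8:",proj(q,P(.1248,-.043,z+.002))[0],"rid@125",proj(q,P(.125,-.043,z))[0])
```

```text
[ 0.12547687 -0.04375064  0.06772132] [ 0.58372739  0.02697978 -0.25840322  0.17391206 -0.40246488 -0.21112956]
0.066 [np.float64(124.5575595462558)] ptr@124.8: [394.80790796 234.73943917] rid@125 [394.15728845 232.98599428]
0.068 [np.float64(125.4727535550802)] ptr@124.8: [395.49823701 236.20863043] rid@125 [394.83528693 234.42562619]
0.07 [np.float64(126.38794756390465)] ptr@124.8: [396.20172277 237.70571855] rid@125 [395.52608725 235.89234112]
0.072 [np.float64(127.30314157272903)] ptr@124.8: [396.91874683 239.23150968] rid@125 [396.2300572  237.38691431]
0.074 [np.float64(128.21833558155345)] ptr@124.8: [397.64970575 240.78684145] rid@125 [396.94757884 238.910151  ]
0.076 [np.float64(129.13352959037786)] ptr@124.8: [398.39501178 242.37258459] rid@125 [397.67904923 240.46288794]
```

Emit:
arm_command(targets=[1, 0.8, 0, 0, 0, 0, 0, 1, 0, 0, 0, 0, 0, 0, 1, 0, 0, 0, 0, 0, 0])

```text
time: 9.75
tool_pos: [0.5058, -0.3873, 0.1117]
orientation: [[-0.561, -0.828, 0.004], [-0.828, 0.561, 0.006], [-0.008, 0.0, -1.0]]
wrist_force: [3.2, 2.2, 1.9]
opening: 0.0317
```

```bash
python3 st.py 125.6 0 111
python3 - <<'E'
import cv2
from rig import r
for i in range(4): q=r.snapshot("top")
cv2.imwrite("pics/top3c.png",cv2.resize(q["image"][80:300,180:440,::-1],None,fx=2.7,fy=2.7,interpolation=cv2.INTER_CUBIC))
E
python3 snap.py w14; python3 st.py 125.6 0 111
python3 - <<'E'
import cv2
cv2.imwrite("pics/z3.png",cv2.resize(cv2.imread("pics/w14.png")[205:260,366:426],None,fx=9,fy=9,interpolation=cv2.INTER_CUBIC))
E
```

```text
stand xyz 125.6 0.1 111.7
tool shift mm [0.  0.1 0.7]
turn [0.0002 0.0077 0.0102] t 9.75 f [3.2 2.2 1.9] open 0.03172410212870485
9.95 [ 0.50572797 -0.38726707  0.11165215] [-0.56087867 -0.82786136 -0.00779002] 0.03139168283630561 [2.59269748 2.90152272 2.09006199]
stand xyz 125.6 0.1 111.7
tool shift mm [0.  0.1 0.7]
turn [0.0003 0.0078 0.0101] t 10.0 f [2.7 2.8 1.9] open 0.03182182125373647
```

View pics/top3c.png

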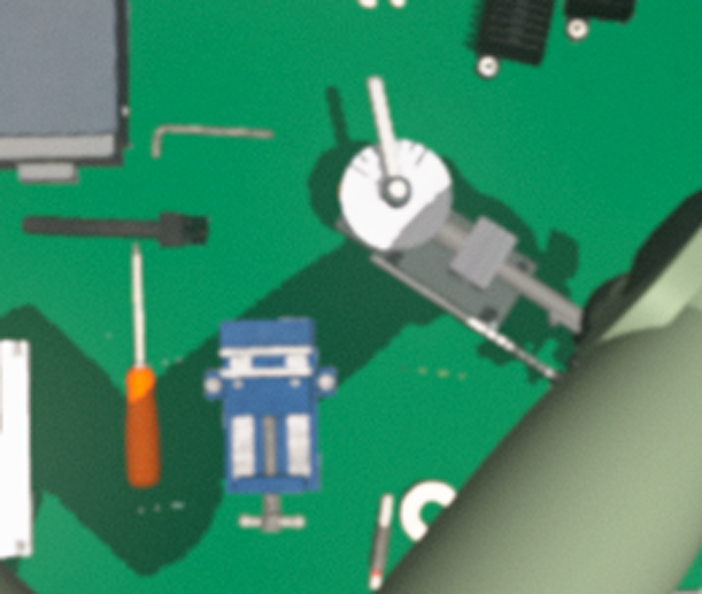

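View pics/z3.png

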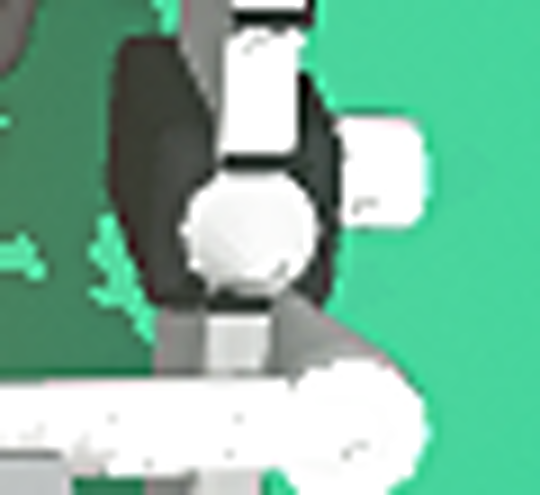

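```bash
python3 -c "
from rig import r
print(r.job_done())"
```

```text
the job is handed in; nothing more can be done
None
```

The valve stands at half open, and the arm is holding the boom at the rider with the lock button pressed in. I handed the job in at about 10 s of the 42 s allowed; it reports no verdict.

- **Valve:** I turned the handle from about 18° to about 45° and let go. The handle lies midway between the 0° and 90° marks, and the last top picture showed no visible change.
- **Boom:** I pinched the grip head with 40 N and drew it out about 75 mm. From the arm's pose the pointer stands at stand x ≈ 125.2 mm. The rider's tip measured 125.5 mm from several wrist pictures, so they agree to within about 1 mm. The tip's outline was hard to see against the white cone of the rider.
- **Holding still:** The pose did not change over the last 0.25 s, and the wrist showed about 4 N of pull from the spring.
- **Lock button:** I could not read its travel directly. The boom left its latch, and the finger opening reads 31.7 mm against a head 34 mm wide with the button pressed. The opening also read 1 mm low on the 10 mm valve bar, so I take the button as fully in.
- **Moulding and tools:** The brush and hex key showed no visible change. The ring gauge was partly hidden by the arm in the last top picture. Nothing touched the moulding as far as I could see.

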